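Tip the lamp supply onto its feet and push it home

ROBOT

A 6-joint arm with a two-finger parallel gripper is mounted at the origin on a cart in front of the work surface, level with it; the furniture and walls round the work are solid. World frame = base frame: x ahead of the robot, y to its left, z up, the work surface at z = 0. Lengths are in m, angles in degrees, forces in N, time in s.
With the tool pointing down it reaches from about 0.3 to 0.775 m from the base axis. Payload 14.6 kg.
Tool frame: the origin (TCP) lies midway between the tips of the shut fingers; the grasp point (between the pads) lies 19 mm behind it; z points along the fingers, y is the line along which they close (so a half turn about z gives the same grasp; the last joint's range is limited). The gripper opens to 94 mm and grips with 3 to 60 N. Pads are 16 mm wide; open, the fingers measure 119 mm over their backs; the gripper's body (75 mm by 177 mm) begins 78 mm behind the grasp point.
Start: joints at [62.59, 17.183, 87.147, -0, 75.671, -3.816], TCP at [0.22, 0.504, 0.205] pointing down, gripper open.
Joint ranges: [-173.82, 173.82], [-45.26, 126.66], [13.44, 144.39], [-59.66, 239.66], [0, 175.72], [-146.38, 146.38]. Speed limits (degrees/s): [127.2, 127.2, 147.25, 180, 180, 180].

INTERFACE

Orientations are given as [roll, pitch, yaw] about the fixed x, y, z axes, in that order (R = Rz(yaw) Ry(pitch) Rx(roll)).
In Python, from rig import manip gives the robot as it stands.
- The arm moves only by the tool carry_out, never from a script. Its arguments are lists of equal length, an entry for each row: "translation": the shift along the tool's x, y, z in cm, a list of three; "delta_rot": the turn, a rotation vector about the tool's x, y, z in degrees, a list of three. A call has 1 to 5 rows; each row is the pose to reach, as a shift and turn from the pose commanded when the call began, along the tool's axes at that moment; what a row does not reach only later rows make up. A row lasts 1/10 s, in which the tool goes at most 50 mm and 8.59 degrees, less where a joint would pass 70% of its speed; a pose out of reach is approached as far as the arm can. A call with a gripper value outside its range is refused whole. "grip" is the opening, from 0 (shut) to 1 (fully open), set as the call begins (left out, the last holds). The fingers move at their own pace and stop on an object; "squeeze" is the grip in N (left out, the last holds). Time passes only in rows, so rows that repeat a pose let the fingers close. It gives the time, the measured TCP pose, the force, the opening and the grip force at its end, in the units of the state.
- manip.observe(): the state, without advancing time (a new reading comes with each control period).
- manip.capture(name): name is "scene" or "side" or "wrist"; returns a dict with "img" (384x512x3 uint8, red, green, blue), "fx", "fy", "cx", "cy" (pixels), "T" (4x4, takes a point from camera to world coordinates); the wrist camera has in their place "mount" (4x4, takes a point from camera to tool coordinates, whose origin is the TCP and whose axes are the flange's). Camera axes: x right, y up, looking along -z (the intrinsics and any distortion apply to the point x, -y, -z); pixel columns grow to the right and rows downward; lengths in m; the calibration is good to about 2 mm. A picture is of the moment at which its call begins: read the wrist's pose just before it. There is no depth.
- manip.finish_job(): hands the job in; it is judged then, once.
Trained networks look in the newest picture that a camera, given by its name, has taken for a name from the list of things; names that differ only in an ending like _2 or _b are one class to them, and where a whole thing is asked for, a point or a joint stands for the part that bears it (a point fixed in the world has none). Each returns a list of dicts, best first, with "score" (0 to 1); they miss things now and then, are a little off and sometimes report something else, mostly with a low value. They report only what shows in the picture. A call takes as long as a camera call.
- manip.cut_out(camera, name): "region" (384x512 bool, what is visible of it) and "extent" ([centre column, centre row, width, height] in pixels, round what is visible of it).
- manip.place_of(camera, name): "position" ([column, row] in pixels: a listed point, or the origin of a listed thing).
The state is a dict: "t": time; "joints": joint angles; "qvel": joint speeds; "effort": joint torques, N m; "position": TCP position; "orientation": TCP orientation; "contact_force": force on the tool from outside, world axes, zero at the start; "ft_torque": the same for the moment, N m; "grip_width": finger opening in m; "gripper_force": force on a finger pad.
Only numpy, scipy, OpenCV 4.12 (cv2) and the standard library are available. Lean on these libraries where they do the work, as an engineer would, in place of code of your own. Each camera call takes 0.05 s, during which the arm holds its last target. There are 200 camera calls.

TASK

The grey lamp supply has been left standing on its side. Push it over, without lifting it, so that it lands on its four rubber feet with its knob panel facing the front of the bench; then slide it gently back until its rear is square and flush against the aluminium stop rail, within the rail's length. Leave the beaker, the bottle and the petri dish where they are.

Things in the scene. Friction and masses are not known exactly. Their poses are not given: they have to be found in the camera images.
- supply: Grey metal box 120 mm deep, 160 wide, 80 high plus feet; 0.4 to 0.8 kg. Starts standing on a 120 x 80 mm side, 160 mm tall; origin: middle of that side. Own axes: +z along the width (up at the start), -x out of the front panel, +x out of the rear, +y out of the feet side (at the start level, roughly to world +y; straight down when it lies on its feet, origin then 48 mm above the bench).
- feet (a point): Middle of the plane of the four rubber feet, at y = +48 mm of the supply, 80 mm along its z. Feet are 18 mm across and 8 mm high, at x = +-42 mm, z = 22 and 138 mm of the supply. Sliding it on its feet by a push near the bench takes about 2 to 6 N.
- cover (a point): Middle of the top cover, the plain flat face opposite the feet, at y = -40 mm of the supply, 80 mm along its z. Pushed here high up (upper quarter), the supply tips over its lower edge on the feet side, with 1 to 3 N; it balances at a tilt of about 27 degrees, then falls. Pushed less than 50 mm above the bench it slides instead.
- front (a point): Middle of the flat front panel, at x = -60 mm of the supply, 80 mm along its z. A knob 21 mm across stands 10 mm out at z = 48 mm, a switch 12 x 20 mm stands 5 mm out at z = 112 mm, both at y = -12 mm of the supply (60 mm above the bench when it lies on its feet).
- rear_a (a point): Lower corner of the supply's rear face at one side end, at x = +60, y = +30, z = 0 mm of the supply (18 mm above the bench when it lies on its feet).
- rear_b (a point): The same at the other side end, at x = +60, y = +30, z = 160 mm of the supply.
- centre (a point): Centre of the supply's box: 80 mm above the bench while it stands, 48 mm when it lies on its feet; it rises to about 90 mm at the balance.
- stop: Rigid aluminium angle screwed to the bench, 300 mm long along its own y, 40 mm high, upright leg 6 mm thick. Origin: middle of the foot of its front face; the front face is its plane x = 0 and looks along its own -x (towards the robot). The base flange lies behind it, at +x.
- beaker: Clear glass beaker, 76 mm wide, 96 mm high, standing loose on the bench. Origin at the middle of its underside.
- reagent: 250 ml bottle with a blue cap, 70 mm across, 141 mm high, standing loose. Origin at the middle of its underside.
- petri: Petri dish, 94 mm across, 18 mm high, loose. Origin at the middle of its underside.

How it is judged:
By the outcome, as a careful person would: the job done as asked, in the order asked, and still so for the second after the job is handed in, with the robot touching nothing.
It also fails if it takes over 66 s, if anything falls off the work surface, if the arm or the gripper's body presses on something with over 40 N, if the wrist force passes 120 N, or if a joint passes its speed limit or range.

## Working session

There is one attempt and no reset: what is moved stays moved. The work goes in short steps, Python scripts to look and compute and a tool call to move; the robot and the scene stay as the last step left them, time stands still between calls to the robot, and variables do not carry over. Pictures are saved under pics/ and viewed, at most 10 in all, crops included, and the job is handed in when it is done.

Besides the shell and the picture viewer there is one more tool, called after "Call:" in YAML: its name, and indented under it one key for each argument. carry_out: Moves the arm, as the interface text tells. Its arguments: {"type":"object","properties":{"translation":{"type":"array","items":{"type":"array","items":{"type":"number"}}},"delta_rot":{"type":"array","items":{"type":"array","items":{"type":"number"}}},"grip":{"type":"number"},"squeeze":{"type":"number"}},"required":["translation","delta_rot"]}

```bash
ls; mkdir -p pics; cat > h.py <<'E'
import numpy as np, cv2
from rig import manip
def shot(n,fn=None):
    c=manip.capture(n)
    if fn: cv2.imwrite('pics/'+fn,c['img'][:,:,::-1])
    return c
def ray(c,p):
    p=np.array(p,float); d=np.array([(p[0]-c['cx'])/c['fx'],-(p[1]-c['cy'])/c['fy'],-1.])
    T=np.array(c['T']); return T[:3,3],T[:3,:3]@d
def onz(c,p,z):
    o,d=ray(c,p); return o+d*(z-o[2])/d[2]
def proj(c,P):
    T=np.array(c['T']); q=T[:3,:3].T@(np.array(P,float)-T[:3,3]); return [c['cx']+c['fx']*q[0]/-q[2], c['cy']+c['fy']*q[1]/q[2]]
def tri(c1,p1,c2,p2):
    o1,d1=ray(c1,p1);o2,d2=ray(c2,p2)
    s=np.linalg.lstsq(np.c_[d1,-d2],o2-o1,rcond=None)[0]
    a=o1+d1*s[0];b=o2+d2*s[1]; return (a+b)/2,np.linalg.norm(a-b)
E
python3 - <<'E'
from h import *
np.set_printoptions(precision=4,suppress=True)
s=manip.observe(); print(s)
C={n:shot(n,n+'0.png') for n in('scene','side')}
for n,c in C.items():
    print(n,{k:v for k,v in c.items() if k not in('img','T')},np.array(c['T'])[:3,3])
    for k in ('supply','feet','cover','front','rear_a','centre','stop','beaker','reagent','petri'):
        r=manip.place_of(n,k)
        print(k,[(np.round(q['position'],1).tolist(),round(q['score'],2), onz(c,q['position'],{'centre':.08,'cover':.08,'feet':.08,'front':.08}.get(k,0))) for q in r[:3]])
E
```

```text
pics
{'t': 0.0, 'joints': array([62.5913, 17.2155, 87.1819,  0.    , 75.6706, -3.8164]), 'qvel': array([-0.0328,  0.0176, -0.0692, -0.0357,  0.0497,  0.0399]), 'effort': array([ -0.0013, -53.1796, -35.2748,   0.0707,   0.0242,  -0.0001]), 'position': array([0.22  , 0.5038, 0.2049]), 'orientation': array([-179.9321,   -0.0045,  156.4077]), 'contact_force': array([ 0.3675, -0.0259,  0.1974]), 'ft_torque': array([-0.0084, -0.033 ,  0.0213]), 'gripper_force': 0.0, 'grip_width': 0.09377815708601017}
scene {'fx': 414.957035750228, 'fy': 414.957035750228, 'cx': 255.51798944081997, 'cy': 194.170642520767} [0.594  1.0982 0.8962]
supply [([275.5, 196.2], 0.55, array([0.5072, 0.263 , 0.    ]))]
feet [([273.5, 188.4], 0.59, array([0.5183, 0.308 , 0.08  ]))]
cover []
front [([296.1, 176.4], 0.85, array([0.4513, 0.2642, 0.08  ]))]
rear_a [([251.0, 159.7], 0.68, array([0.574 , 0.0982, 0.    ]))]
centre [([275.6, 174.1], 0.63, array([0.5083, 0.252 , 0.08  ]))]
stop [([225.3, 226.6], 0.79, array([0.6547, 0.371 , 0.    ]))]
beaker [([332.1, 291.3], 0.95, array([0.3937, 0.5853, 0.    ]))]
reagent [([28
[... 416 characters left out ...]
5, 0.08  ])), ([153.9, 205.7], 0.24, array([0.8011, 0.2428, 0.08  ]))]
cover [([328.8, 264.9], 0.47, array([0.5769, 0.6201, 0.08  ])), ([258.3, 175.0], 0.27, array([0.511 , 0.2597, 0.08  ]))]
front [([281.7, 166.7], 0.87, array([0.4312, 0.2578, 0.08  ]))]
rear_a [([242.6, 157.3], 0.97, array([0.4242, 0.0351, 0.    ])), ([242.6, 206.9], 0.75, array([0.567 , 0.2688, 0.    ]))]
centre [([257.8, 175.8], 0.93, array([0.5144, 0.2623, 0.08  ]))]
stop [([235.2, 232.7], 0.95, array([0.6396, 0.3516, 0.    ]))]
beaker [([375.6, 249.3], 0.91, array([0.3839, 0.5853, 0.    ]))]
reagent [([329.7, 266.6], 0.79, array([0.5171, 0.5696, 0.    ]))]
petri [([152.3, 206.6], 0.65, array([0.7755, 0.1366, 0.    ]))]
```

```bash
python3 -c "
import cv2,numpy as np
a=cv2.imread('pics/scene0.png');b=cv2.imread('pics/side0.png')
cv2.imwrite('pics/both0.png',cv2.resize(np.vstack([a,b]),None,fx=.78,fy=.78))"
```

```text
(no output)
```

View pics/both0.png

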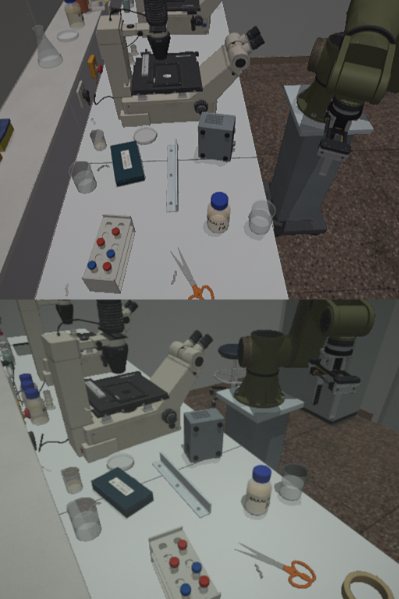

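The view shows the supply standing beside the microscope (about (275,175) in scene and (258,175) in side), with the rail at about (225,225). The bottle and beaker are further toward +y. Next I'll take a closer look at the clearance to the microscope and measure the edges.

```bash
python3 - <<'E'
from h import *
np.set_printoptions(precision=4,suppress=True)
C={n:shot(n) for n in('scene','side')}
a=C['scene']['img'][20:300,150:410,::-1]; b=C['side']['img'][20:300,150:410,::-1]
cv2.imwrite('pics/crop1.png',cv2.resize(np.hstack([a,b]),None,fx=1.53,fy=1.53,interpolation=cv2.INTER_CUBIC))
for n,c in C.items():
  for k in ('stop','supply','feet'):
    for r in manip.cut_out(n,k)[:1]:
        m=r['region'].astype(np.uint8); cs=max(cv2.findContours(m,0,2)[0],key=cv2.contourArea)
        h=cv2.convexHull(cs); p=cv2.approxPolyDP(h,2.5,True)[:,0]
        print(n,k,round(r['score'],2),r['extent'],p.tolist())
        print([onz(c,q,0)[:2].round(3).tolist() for q in p],[onz(c,q,.04 if k=='stop' else .16)[:2].round(3).tolist() for q in p])
E
```

```text
scene stop 0.57 [220.6, 225.4, 16.0, 94.6] [[226, 179], [227, 270], [216, 271], [213, 269], [215, 188]]
[[0.654, 0.183], [0.649, 0.512], [0.677, 0.514], [0.685, 0.508], [0.687, 0.22]] [[0.651, 0.224], [0.647, 0.539], [0.673, 0.54], [0.681, 0.534], [0.683, 0.259]]
scene supply 0.97 [279.9, 175.2, 49.7, 60.9] [[259, 145], [300, 149], [301, 186], [293, 206], [255, 201], [253, 171]]
[[0.545, 0.026], [0.41, 0.054], [0.427, 0.225], [0.46, 0.304], [0.569, 0.279], [0.57, 0.151]] [[0.554, 0.218], [0.443, 0.24], [0.457, 0.381], [0.484, 0.446], [0.573, 0.425], [0.574, 0.32]]
scene feet 0.72 [277.1, 176.0, 50.4, 63.4] [[260, 144], [300, 149], [302, 185], [294, 206], [255, 200], [254, 160]]
[[0.541, 0.021], [0.41, 0.054], [0.424, 0.221], [0.457, 0.304], [0.568, 0.275], [0.564, 0.1]] [[0.551, 0.213], [0.443, 0.24], [0.454, 0.377], [0.481, 0.446], [0.573, 0.422], [0.57, 0.278]]
side stop 0.61 [232.6, 237.9, 80.6, 88.9] [[206, 198], [269, 261], [267, 275], [255, 279], [196, 210]]
[[0.633, 0.178], [0.625, 0.48], [0.653, 0.514], [0.682, 0.51], [0.681, 0.214]] [[0.657, 0.229], [0.649, 0.513], [0.676, 0.545], [0.703, 0.541], [0.702, 0.263]]
side feet 0.81 [263.8, 175.1, 53.0, 68.9] [[275, 139], [287, 153], [285, 198], [282, 202], [246, 208], [236, 195], [235, 145]]
[[0.257, -0.016], [0.281, 0.089], [0.443, 0.297], [0.462, 0.308], [0.562, 0.278], [0.553, 0.21], [0.402, -0.052]] [[0.442, 0.236], [0.461, 0.316], [0.584, 0.473], [0.598, 0.481], [0.674, 0.459], [0.668, 0.408], [0.553, 0.209]]
```

View pics/crop1.png

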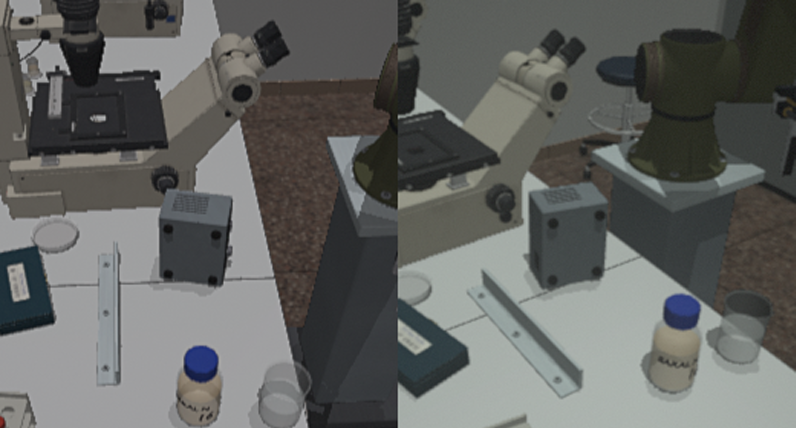

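```bash
python3 - <<'E'
from h import *
np.set_printoptions(precision=3,suppress=True)
C={n:shot(n) for n in('scene','side')}
def t(name,a,b): print(name,tri(C['scene'],a,C['side'],b))
S=lambda x,y:(x/1.53+150,y/1.53+20)
D=lambda x,y:((x-398)/1.53+150,y/1.53+20)
t('eyetube',S(240,92),D(555,92)); t('knob',S(165,180),D(502,200)); t('eyepiece tip',S(285,50),D(578,48))
t('top nearleft',S(164,193),D(530,190)); t('top nearright',S(231,198),D(602,186));t('top feetleft',S(161,217),D(530,207)) 
t('stop far',S(116,243),D(484,271)); t('stop near', S(118,382),D(580,378))
E
```

```text
eyetube (array([0.412, 0.074, 0.27 ]), np.float64(0.0003421089034798572))
knob (array([0.552, 0.107, 0.096]), np.float64(0.0014270881600993543))
eyepiece tip (array([0.33 , 0.028, 0.327]), np.float64(0.0034472310552698883))
top nearleft (array([0.56 , 0.232, 0.172]), np.float64(0.006330566837926636))
top nearright (array([0.443, 0.267, 0.172]), np.float64(0.013755274378781523))
top feetleft (array([0.569, 0.256, 0.147]), np.float64(0.021537210705177477))
stop far (array([0.652, 0.22 , 0.036]), np.float64(0.001359635295428917))
stop near (array([0.649, 0.519, 0.021]), np.float64(0.010097407523733443))
```

```bash
cat > plan.py <<'E'
from h import *
from scipy.spatial.transform import Rotation as R
def plan(p,yaw,n=5,s=None):
    """rows to pose (world m, yaw deg, tool down) from the measured pose"""
    s=s or manip.observe(); A=R.from_euler('xyz',s['orientation'],degrees=True)
    d=A.inv().apply(np.array(p)-s['position'])*100
    rv=(A.inv()*R.from_euler('xyz',[180,0,yaw],degrees=True)).as_rotvec(degrees=True)
    print('total cm',d.round(2),'rot',rv.round(1),'at',np.round(s['position'],4),np.round(s['orientation'],1),'t',s['t'],'F',np.round(s['contact_force'],1))
    return d,rv
if __name__=='__main__':
    import sys; a=[float(v) for v in sys.argv[1:]]; plan(a[:3],a[3])
E
python3 plan.py .35 .34 .32 117; python3 plan.py .49 .182 .30 77.5
```

```text
total cm [-18.47  -9.83 -11.45] rot [ 0.  -0.  39.4] at [0.2201 0.504  0.2055] [180.    0.  156.4] t 1.6 F [0.3 0.2 0.2]
total cm [-37.62 -18.71  -9.45] rot [ 0.  -0.  78.9] at [0.2201 0.504  0.2055] [180.    0.  156.4] t 1.6 F [0.3 0.2 0.2]
```

Call:
carry_out:
  translation:
    - [0,0,-4]
    - [-3,-1.6,-7]
    - [-7,-3.7,-10]
    - [-11,-5.8,-11.5]
    - [-15,-8,-11.5]
  delta_rot:
    - [0,0,8]
    - [0,0,16]
    - [0,0,24]
    - [0,0,32]
    - [0,0,40]
  grip: 0.5

```text
t: 2.1
position: [0.3266, 0.3697, 0.3229]
orientation: [179.8, -0.1, 116.1]
contact_force: [0.7, 0.4, -0.6]
grip_width: 0.0575
gripper_force: 0.0
```

```bash
python3 plan.py .49 .182 .30 77.5
```

```text
total cm [-24.05   6.4    2.28] rot [ 0.2 -0.1 38.6] at [0.3266 0.3697 0.3229] [ 1.798e+02 -1.000e-01  1.161e+02] t 2.1 F [ 0.7  0.4 -0.6]
```

Call:
carry_out:
  translation:
    - [-4.8,1.3,0]
    - [-9.6,2.6,0]
    - [-14.4,3.8,0.5]
    - [-19.2,5.1,1]
    - [-24,6.4,2]
  delta_rot:
    - [0,0,8]
    - [0,0,16]
    - [0,0,24]
    - [0,0,32]
    - [0,0,38.6]

```text
t: 2.6
position: [0.4904, 0.1829, 0.3011]
orientation: [179.9, -0.0, 77.5]
contact_force: [1.6, 0.9, -0.8]
grip_width: 0.0471
gripper_force: 0.0
```

```bash
python3 plan.py .49 .182 .145 77.5
```

```text
total cm [-0.11 -0.04 15.61] rot [ 0.1 -0.  -0. ] at [0.4904 0.1829 0.3011] [179.9  -0.   77.5] t 2.6 F [ 1.6  0.9 -0.8]
```

Call:
carry_out:
  translation:
    - [0,0,4]
    - [0,0,8]
    - [0,0,11]
    - [0,0,12]
    - [0,0,12]
  delta_rot:
    - [0,0,0]
    - [0,0,0]
    - [0,0,0]
    - [0,0,0]
    - [0,0,0]

```text
t: 3.1
position: [0.4889, 0.1847, 0.1801]
orientation: [-179.9, 0.0, 77.8]
contact_force: [-0.8, 0.1, 0.5]
grip_width: 0.0472
gripper_force: 0.0
```

```bash
python3 - <<'E'
from h import *
C={n:shot(n) for n in('scene','side')}
a=C['scene']['img'][40:240,180:370,::-1]; b=C['side']['img'][40:240,180:370,::-1]
cv2.imwrite('pics/crop2.png',cv2.resize(np.hstack([a,b]),None,fx=2.1,fy=2.1,interpolation=cv2.INTER_CUBIC))
E
```

```text
(no output)
```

View pics/crop2.png

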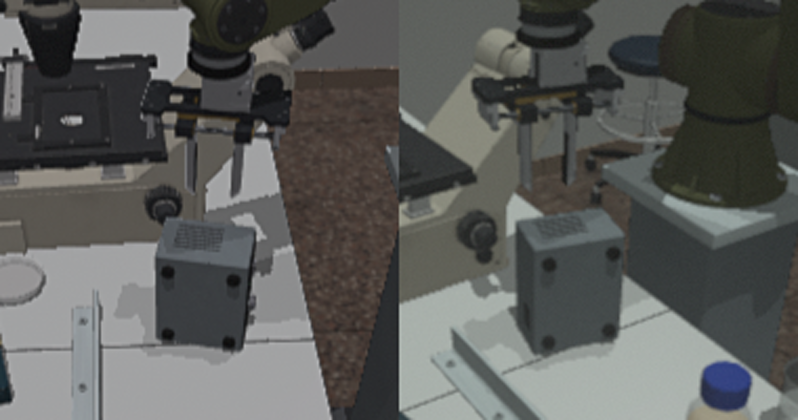

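The two fingertips, at about (192,190) and (237,190) in the crop, are behind the cover side and centred on the box. The microscope is clear.

Call:
carry_out:
  translation:
    - [0,0,2]
    - [0,0,3.8]
    - [0,0,3.8]
    - [0.5,0,3.8]
    - [1,0,3.8]
  delta_rot:
    - [0,0,0]
    - [0,0,0]
    - [0,0,0]
    - [0,0,0]
    - [0,0,0]

```text
t: 3.7
position: [0.4921, 0.1951, 0.1443]
orientation: [179.9, -0.1, 77.8]
contact_force: [0.0, -0.8, -0.2]
grip_width: 0.0469
gripper_force: 0.0
```

Call:
carry_out:
  translation:
    - [0.3,0,0]
    - [0.6,0,0]
    - [0.9,0,0]
    - [1.2,0,0]
    - [1.5,0,0]
  delta_rot:
    - [0,0,0]
    - [0,0,0]
    - [0,0,0]
    - [0,0,0]
    - [0,0,0]

```text
t: 4.2
position: [0.4945, 0.2094, 0.1426]
orientation: [180.0, 0.0, 77.8]
contact_force: [-0.3, -0.8, -0.5]
grip_width: 0.0468
gripper_force: 0.2
```

Call:
carry_out:
  translation:
    - [0.3,0,0]
    - [0.6,0,0]
    - [0.9,0,0]
    - [1.2,0,0]
    - [1.5,0,0]
  delta_rot:
    - [0,0,0]
    - [0,0,0]
    - [0,0,0]
    - [0,0,0]
    - [0,0,0]

```text
t: 4.7
position: [0.4977, 0.224, 0.1426]
orientation: [180.0, 0.0, 77.8]
contact_force: [-0.6, -1.5, 1.8]
grip_width: 0.0468
gripper_force: 1.1
```

Call:
carry_out:
  translation:
    - [0.3,0,-0.1]
    - [0.6,0,-0.2]
    - [0.9,0,-0.3]
    - [1.2,0,-0.4]
    - [1.5,0,-0.5]
  delta_rot:
    - [0,0,0]
    - [0,0,0]
    - [0,0,0]
    - [0,0,0]
    - [0,0,0]

```text
t: 5.2
position: [0.5008, 0.2387, 0.1477]
orientation: [180.0, -0.0, 77.8]
contact_force: [0.6, -1.6, 3.0]
grip_width: 0.0469
gripper_force: 0.9
```

```bash
python3 - <<'E'
from h import *
C={n:shot(n) for n in('scene','side')}
a=C['scene']['img'][40:240,180:370,::-1]; b=C['side']['img'][40:240,180:370,::-1]
cv2.imwrite('pics/crop3.png',cv2.resize(np.hstack([a,b]),None,fx=2.1,fy=2.1,interpolation=cv2.INTER_CUBIC))
E
```

```text
(no output)
```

View pics/crop3.png

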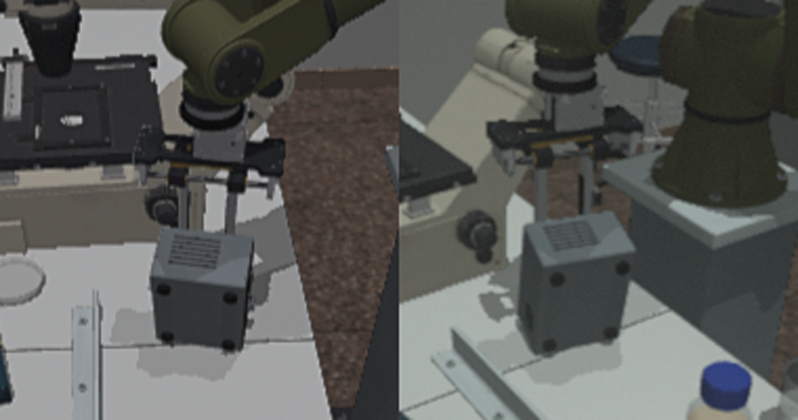

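The box is tipping about its lower feet-side edge, which has stayed at about (200,345) in the crop. The fingers are on the cover, so I'll keep pushing.

Call:
carry_out:
  translation:
    - [0.3,0,-0.1]
    - [0.6,0,-0.2]
    - [0.9,0,-0.3]
    - [1.2,0,-0.4]
    - [1.5,0,-0.5]
  delta_rot:
    - [0,0,0]
    - [0,0,0]
    - [0,0,0]
    - [0,0,0]
    - [0,0,0]

```text
t: 5.8
position: [0.5039, 0.2534, 0.1525]
orientation: [-180.0, 0.0, 77.8]
contact_force: [-0.1, -0.2, 0.1]
grip_width: 0.0471
gripper_force: 0.2
```

Call:
carry_out:
  translation:
    - [0.3,0,-0.1]
    - [0.6,0,-0.2]
    - [0.9,0,-0.3]
    - [1.2,0,-0.4]
    - [1.5,0,-0.5]
  delta_rot:
    - [0,0,0]
    - [0,0,0]
    - [0,0,0]
    - [0,0,0]
    - [0,0,0]

```text
t: 6.3
position: [0.5072, 0.2681, 0.1577]
orientation: [-180.0, -0.0, 77.8]
contact_force: [-0.2, -0.5, 0.6]
grip_width: 0.047
gripper_force: 0.1
```

Call:
carry_out:
  translation:
    - [0.3,0,0]
    - [0.6,0,0]
    - [0.9,0,0]
    - [0.9,0,0]
    - [0.9,0,0]
  delta_rot:
    - [0,0,0]
    - [0,0,0]
    - [0,0,0]
    - [0,0,0]
    - [0,0,0]

```text
t: 6.8
position: [0.509, 0.2766, 0.1575]
orientation: [-180.0, 0.0, 77.8]
contact_force: [0.5, -0.5, 0.3]
grip_width: 0.0474
gripper_force: 0.0
```

Now I'll raise the arm clear and look.

Call:
carry_out:
  translation:
    - [0,0,-4]
    - [0,0,-8]
    - [0,0,-12]
    - [0,0,-12]
    - [0,0,-12]
  delta_rot:
    - [0,0,0]
    - [0,0,0]
    - [0,0,0]
    - [0,0,0]
    - [0,0,0]

```text
t: 7.3
position: [0.5091, 0.2765, 0.2779]
orientation: [180.0, -0.0, 77.8]
contact_force: [0.3, -0.4, -1.3]
grip_width: 0.047
gripper_force: 0.0
```

```bash
cat > look.py <<'E'
from h import *
import sys
np.set_printoptions(precision=4,suppress=True)
C={n:shot(n) for n in('scene','side')}
a=C['scene']['img'][110:310,180:370,::-1]; b=C['side']['img'][110:310,180:370,::-1]
cv2.imwrite(f'pics/{sys.argv[1]}.png',cv2.resize(np.hstack([a,b]),None,fx=2.1,fy=2.1,interpolation=cv2.INTER_CUBIC))
Z={'centre':.048,'supply':.048,'cover':.088,'front':.048,'rear_a':.018}
for n,c in C.items():
  for k in ('supply','centre','cover','front','rear_a','stop','beaker','reagent','petri'):
    print(n,k,[(np.round(q['position']).tolist(),round(q['score'],2), onz(c,q['position'],Z.get(k,0))[:2]) for q in manip.place_of(n,k)[:2]])
  for r in manip.cut_out(n,'supply')[:1]:
    m=r['region'].astype(np.uint8); h=cv2.convexHull(max(cv2.findContours(m,0,2)[0],key=cv2.contourArea)); p=cv2.approxPolyDP(h,2.5,True)[:,0]
    print('hull z=.008/.088',[(q.tolist(),onz(c,q,.008)[:2].round(3).tolist(),onz(c,q,.088)[:2].round(3).tolist()) for q in p])
E
python3 look.py crop4
```

```text
scene supply [([278.0, 196.0], 0.94, array([0.5063, 0.3083]))]
scene centre [([269.0, 219.0], 0.7, array([0.5346, 0.3904])), ([227.0, 224.0], 0.5, array([0.6475, 0.4027]))]
scene cover [([270.0, 206.0], 0.71, array([0.5314, 0.3792])), ([293.0, 218.0], 0.63, array([0.476 , 0.4225]))]
scene front [([291.0, 220.0], 0.6, array([0.4773, 0.3957]))]
scene rear_a [([242.0, 247.0], 0.83, array([0.6098, 0.4564])), ([224.0, 223.0], 0.52, array([0.6557, 0.374 ]))]
scene stop [([226.0, 224.0], 0.66, array([0.6542, 0.3614])), ([278.0, 286.0], 0.34, array([0.523, 0.564]))]
scene beaker [([333.0, 292.0], 0.79, array([0.3921, 0.586 ])), ([271.0, 206.0], 0.23, array([0.5239, 0.3029]))]
scene reagent [([281.0, 287.0], 0.87, array([0.5175, 0.5668]))]
scene petri [([185.0, 174.0], 0.57, array([0.7816, 0.1561]))]
hull z=.008/.088 [([295, 190], [0.448, 0.248], [0.461, 0.325]), ([298, 210], [0.448, 0.327], [0.461, 0.397]), ([289, 246], [0.486, 0.451], [0.496, 0.509]), ([272, 249], [0.531, 0.459], [0.537, 0.516]), ([245, 246], [0.602, 0.446], [0.601, 0.504]), ([243, 226], [0.606, 0.378], [0.604, 0.443]), ([2
[... 191 characters left out ...]
 [([300.0, 204.0], 0.58, array([0.47  , 0.3931]))]
side rear_a [([244.0, 208.0], 0.74, array([0.5803, 0.2973])), ([268.0, 245.0], 0.56, array([0.6073, 0.448 ]))]
side stop [([299.0, 206.0], 0.73, array([0.432 , 0.3484])), ([232.0, 232.0], 0.56, array([0.6441, 0.3459]))]
side beaker [([374.0, 252.0], 0.72, array([0.3949, 0.5891]))]
side reagent [([329.0, 268.0], 0.55, array([0.5224, 0.5718]))]
side petri []
hull z=.008/.088 [([287, 178], [0.383, 0.225], [0.462, 0.323]), ([314, 210], [0.417, 0.392], [0.491, 0.47]), ([311, 234], [0.487, 0.465], [0.553, 0.533]), ([268, 245], [0.601, 0.441], [0.653, 0.512]), ([247, 211], [0.572, 0.3], [0.628, 0.389]), ([247, 186], [0.508, 0.198], [0.572, 0.299])]
```

View pics/crop4.png

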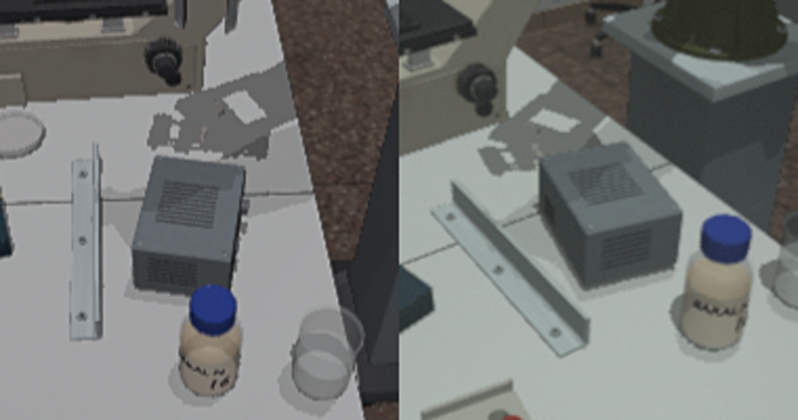

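The supply is lying flat on its feet: cover up, knobs at about (245,205) facing the front, yaw about -12°, and bottle and beaker undisturbed. Next I'll push from the front with open fingers. The tool will be tilted 20° so only the fingertips touch, low down and below the knob.

```bash
cat > plan2.py <<'E'
from h import *
from scipy.spatial.transform import Rotation as R, Slerp
import sys
x,y,z,yaw,tilt,n=[float(v) for v in sys.argv[1:]]
s=manip.observe(); A=R.from_euler('xyz',s['orientation'],degrees=True)
B=R.from_euler('y',-tilt,degrees=True)*R.from_euler('xyz',[180,0,yaw],degrees=True)
d=A.inv().apply(np.array([x,y,z])-s['position'])*100; rv=(A.inv()*B).as_rotvec(degrees=True)
print('d',d.round(2),'rv',rv.round(2),'at',np.round(s['position'],4),s['orientation'].round(2),'t',s['t'],'F',s['contact_force'].round(1))
for i in range(1,int(n)+1): print((d*i/n).round(2).tolist(),(rv*i/n).round(1).tolist())
E
python3 plan2.py .40 .384 .22 180.8 20 15
```

```text
d [  8.2  -12.93   5.76] rv [ -17.76  -14.53 -101.82] at [0.509  0.2766 0.2776] [-180.     0.    77.8] t 8.4 F [ 0.3 -0.8 -0.6]
[0.55, -0.86, 0.38] [-1.2, -1.0, -6.8]
[1.09, -1.72, 0.77] [-2.4, -1.9, -13.6]
[1.64, -2.59, 1.15] [-3.6, -2.9, -20.4]
[2.19, -3.45, 1.54] [-4.7, -3.9, -27.2]
[2.73, -4.31, 1.92] [-5.9, -4.8, -33.9]
[3.28, -5.17, 2.3] [-7.1, -5.8, -40.7]
[3.83, -6.03, 2.69] [-8.3, -6.8, -47.5]
[4.37, -6.89, 3.07] [-9.5, -7.8, -54.3]
[4.92, -7.76, 3.45] [-10.7, -8.7, -61.1]
[5.47, -8.62, 3.84] [-11.8, -9.7, -67.9]
[6.01, -9.48, 4.22] [-13.0, -10.7, -74.7]
[6.56, -10.34, 4.61] [-14.2, -11.6, -81.5]
[7.11, -11.2, 4.99] [-15.4, -12.6, -88.2]
[7.65, -12.06, 5.37] [-16.6, -13.6, -95.0]
[8.2, -12.93, 5.76] [-17.8, -14.5, -101.8]
```

Call:
carry_out:
  translation:
    - [1.1,-1.7,0]
    - [2.2,-3.5,0]
    - [3.3,-5.2,0]
    - [4.4,-7,0]
    - [5.5,-8.6,0]
  delta_rot:
    - [0,0,-8]
    - [0,0,-16]
    - [0,0,-24]
    - [0,0,-32]
    - [0,0,-40]
  grip: 1

```text
t: 8.9
position: [0.4359, 0.3491, 0.2777]
orientation: [180.0, -0.0, 118.1]
contact_force: [0.3, -0.2, 0.3]
grip_width: 0.0837
gripper_force: 0.0
```

Call:
carry_out:
  translation:
    - [0,0,0]
    - [0,0,0]
    - [0,0,0]
    - [0,0,0]
    - [0,0,0]
  delta_rot:
    - [0,0,-8]
    - [0,0,-16]
    - [0,0,-24]
    - [0,0,-32]
    - [0,0,-40]

```text
t: 9.4
position: [0.4366, 0.3485, 0.2776]
orientation: [180.0, 0.0, 158.1]
contact_force: [-0.3, -0.2, -1.0]
grip_width: 0.0938
gripper_force: 0.0
```

```bash
python3 plan2.py .40 .384 .20 180.8 20 5
```

```text
d [4.71 1.93 7.76] rv [ -3.68 -19.79 -22.43] at [0.4366 0.3485 0.2776] [180.     0.   158.14] t 9.4 F [-0.3 -0.2 -1. ]
[0.94, 0.39, 1.55] [-0.7, -4.0, -4.5]
[1.89, 0.77, 3.1] [-1.5, -7.9, -9.0]
[2.83, 1.16, 4.66] [-2.2, -11.9, -13.5]
[3.77, 1.54, 6.21] [-2.9, -15.8, -17.9]
[4.71, 1.93, 7.76] [-3.7, -19.8, -22.4]
```

Call:
carry_out:
  translation:
    - [0.9,0.4,1.5]
    - [1.9,0.8,3.1]
    - [2.8,1.2,4.7]
    - [3.8,1.5,6.2]
    - [4.7,1.9,7.8]
  delta_rot:
    - [-0.7,-4,-4.5]
    - [-1.5,-7.9,-9]
    - [-2.2,-11.9,-13.5]
    - [-2.9,-15.8,-17.9]
    - [-3.7,-19.8,-22.4]

```text
t: 9.9
position: [0.3998, 0.3843, 0.1994]
orientation: [-179.7, 20.2, -179.3]
contact_force: [0.1, 0.9, -0.2]
grip_width: 0.094
gripper_force: 0.0
```

```bash
python3 plan2.py .41 .384 .024 180.8 20 5
```

```text
d [ 5.1   0.03 16.82] rv [-0.01  0.19 -0.14] at [0.3998 0.3843 0.1994] [-179.75   20.19 -179.3 ] t 9.9 F [ 0.1  0.9 -0.2]
[1.02, 0.01, 3.36] [-0.0, 0.0, -0.0]
[2.04, 0.01, 6.73] [-0.0, 0.1, -0.1]
[3.06, 0.02, 10.09] [-0.0, 0.1, -0.1]
[4.08, 0.02, 13.45] [-0.0, 0.2, -0.1]
[5.1, 0.03, 16.82] [-0.0, 0.2, -0.1]
```

Call:
carry_out:
  translation:
    - [1,0,3.4]
    - [2,0,6.7]
    - [3.1,0,10.1]
    - [4.1,0,13.5]
    - [5.1,0,16.8]
  delta_rot:
    - [0,0,0]
    - [0,0,0]
    - [0,0,0]
    - [0,0,0]
    - [0,0,0]

```text
t: 10.4
position: [0.4098, 0.3832, 0.023]
orientation: [-179.8, 20.0, -179.5]
contact_force: [0.3, 0.3, 0.2]
grip_width: 0.0938
gripper_force: 0.0
```

```bash
python3 plan2.py .45 .384 .024 180.8 20 5
```

```text
d [-3.81  0.06  1.29] rv [-0.07  0.01 -0.35] at [0.4098 0.3832 0.023 ] [-179.76   20.01 -179.52] t 10.4 F [0.3 0.3 0.2]
[-0.76, 0.01, 0.26] [-0.0, 0.0, -0.1]
[-1.52, 0.02, 0.51] [-0.0, 0.0, -0.1]
[-2.29, 0.03, 0.77] [-0.0, 0.0, -0.2]
[-3.05, 0.04, 1.03] [-0.1, 0.0, -0.3]
[-3.81, 0.06, 1.29] [-0.1, 0.0, -0.3]
```

Call:
carry_out:
  translation:
    - [-0.6,0,0.2]
    - [-1.2,0,0.4]
    - [-1.8,0,0.6]
    - [-2.4,0,0.82]
    - [-3,0,1.05]
  delta_rot:
    - [0,0,0]
    - [0,0,0]
    - [0,0,0]
    - [0,0,0]
    - [0,0,0]

```text
t: 10.9
position: [0.4427, 0.3837, 0.026]
orientation: [-179.8, 20.1, -179.6]
contact_force: [-0.2, -0.1, 0.4]
grip_width: 0.0942
gripper_force: 0.0
```

Call:
carry_out:
  translation:
    - [-0.4,0,0.14]
    - [-0.8,0,0.28]
    - [-1.2,0,0.41]
    - [-1.6,0,0.55]
    - [-2,0,0.69]
  delta_rot:
    - [0,0,0]
    - [0,0,0]
    - [0,0,0]
    - [0,0,0]
    - [0,0,0]

```text
t: 11.4
position: [0.4626, 0.3833, 0.0249]
orientation: [-179.7, 20.0, -179.5]
contact_force: [-5.3, -1.8, 2.2]
grip_width: 0.0941
gripper_force: 2.0
```

Call:
carry_out:
  translation:
    - [-0.4,0,0.14]
    - [-0.8,0,0.28]
    - [-1.2,0,0.41]
    - [-1.6,0,0.55]
    - [-2,0,0.69]
  delta_rot:
    - [0,0,0]
    - [0,0,0]
    - [0,0,0]
    - [0,0,0]
    - [0,0,0]

```text
t: 11.9
position: [0.4842, 0.3836, 0.0253]
orientation: [-179.7, 20.0, -179.5]
contact_force: [-2.5, -2.6, -0.6]
grip_width: 0.094
gripper_force: 1.1
```

```bash
python3 look.py crop5
```

```text
scene supply [([262.0, 198.0], 0.63, array([0.5485, 0.3112]))]
scene centre [([265.0, 221.0], 0.69, array([0.5472, 0.3967]))]
scene cover [([262.0, 212.0], 0.63, array([0.5539, 0.3988]))]
scene front [([281.0, 219.0], 0.68, array([0.5038, 0.3912]))]
scene rear_a [([238.0, 250.0], 0.93, array([0.6205, 0.4632]))]
scene stop [([226.0, 226.0], 0.8, array([0.6536, 0.37  ]))]
scene beaker [([334.0, 291.0], 0.66, array([0.3885, 0.585 ]))]
scene reagent [([277.0, 287.0], 0.73, array([0.5274, 0.5675]))]
scene petri [([186.0, 177.0], 0.72, array([0.7792, 0.1683]))]
hull z=.008/.088 [([281, 189], [0.489, 0.242], [0.499, 0.319]), ([287, 207], [0.478, 0.314], [0.489, 0.385]), ([285, 244], [0.496, 0.444], [0.505, 0.503]), ([269, 253], [0.54, 0.471], [0.545, 0.527]), ([239, 254], [0.618, 0.47], [0.616, 0.527]), ([239, 190], [0.615, 0.24], [0.613, 0.317])]
side supply [([257.0, 199.0], 0.85, array([0.5499, 0.315 ]))]
side centre [([268.0, 218.0], 0.85, array([0.5722, 0.395 ]))]
side cover [([272.0, 200.0], 0.79, array([0.5523, 0.3851]))]
side front []
side rear_a [([238.0, 215.0], 0.76, array([0.6095, 0.3135])), ([269.0, 254.0], 0.71, array([0.6229, 0.4768]))]
side stop [([232.0, 234.0], 0.87, array([0.649 , 0.3533])), ([328.0, 268.0], 0.55, array([0.5252, 0.5712]))]
side beaker [([374.0, 251.0], 0.91, array([0.3908, 0.5863]))]
side reagent [([327.0, 270.0], 0.75, array([0.5279, 0.5736])), ([234.0, 233.0], 0.24, array([0.6426, 0.3528]))]
side petri [([156.0, 206.0], 0.92, array([0.7672, 0.1413]))]
hull z=.008/.088 [([275, 182], [0.427, 0.224], [0.5, 0.322]), ([311, 216], [0.44, 0.408], [0.512, 0.484]), ([306, 238], [0.507, 0.47], [0.57, 0.538]), ([268, 252], [0.614, 0.461], [0.665, 0.53]), ([237, 217], [0.608, 0.308], [0.659, 0.396]), ([236, 195], [0.559, 0.22], [0.616, 0.319])]
```

View pics/crop5.png

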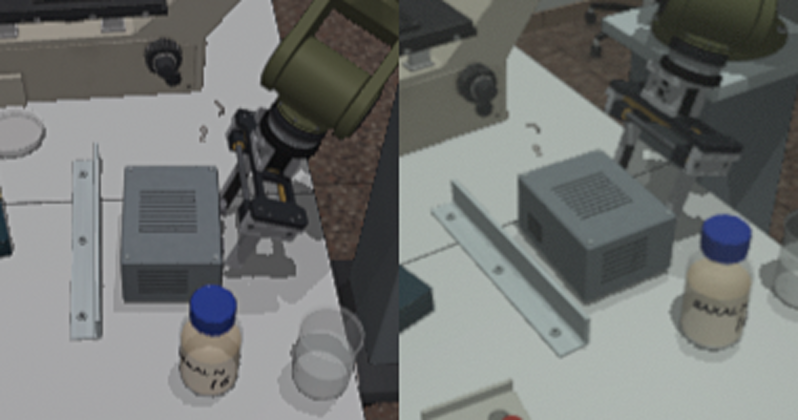

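The box is nearly square now, rear at x≈0.615 and far end at y≈0.47, with bottle and beaker untouched. I'll continue with smaller steps.

Call:
carry_out:
  translation:
    - [-0.4,0,0.14]
    - [-0.8,0,0.28]
    - [-1.2,0,0.42]
    - [-1.6,0,0.57]
    - [-2,0,0.72]
  delta_rot:
    - [0,0,0]
    - [0,0,0]
    - [0,0,0]
    - [0,0,0]
    - [0,0,0]

```text
t: 13.5
position: [0.5055, 0.3838, 0.0254]
orientation: [-179.7, 20.0, -179.5]
contact_force: [-3.1, -0.0, 0.1]
grip_width: 0.0944
gripper_force: 1.7
```

Call:
carry_out:
  translation:
    - [-0.15,0,0.05]
    - [-0.3,0,0.11]
    - [-0.45,0,0.16]
    - [-0.6,0,0.22]
    - [-0.75,0,0.27]
  delta_rot:
    - [0,0,0]
    - [0,0,0]
    - [0,0,0]
    - [0,0,0]
    - [0,0,0]

```text
t: 14.0
position: [0.5132, 0.3839, 0.0255]
orientation: [-179.7, 20.0, -179.5]
contact_force: [-1.9, -0.8, -0.9]
grip_width: 0.094
gripper_force: 1.4
```

Call:
carry_out:
  translation:
    - [-0.08,0,0.03]
    - [-0.16,0,0.06]
    - [-0.24,0,0.09]
    - [-0.32,0,0.12]
    - [-0.4,0,0.15]
  delta_rot:
    - [0,0,0]
    - [0,0,0]
    - [0,0,0]
    - [0,0,0]
    - [0,0,0]

```text
t: 14.5
position: [0.5175, 0.3839, 0.0255]
orientation: [-179.7, 20.0, -179.5]
contact_force: [-3.2, 0.5, -0.4]
grip_width: 0.094
gripper_force: 1.4
```

Call:
carry_out:
  translation:
    - [-0.08,0,0.03]
    - [-0.16,0,0.06]
    - [-0.24,0,0.09]
    - [-0.32,0,0.12]
    - [-0.4,0,0.15]
  delta_rot:
    - [0,0,0]
    - [0,0,0]
    - [0,0,0]
    - [0,0,0]
    - [0,0,0]

```text
t: 15.0
position: [0.5191, 0.3838, 0.025]
orientation: [-179.6, 19.8, -179.5]
contact_force: [-35.8, -4.7, 19.1]
grip_width: 0.0937
gripper_force: 18.0
```

Call:
carry_out:
  translation:
    - [-0.08,0,0.03]
    - [-0.16,0,0.06]
    - [-0.2,0,0.07]
  delta_rot:
    - [0,0,0]
    - [0,0,0]
    - [0,0,0]

```text
t: 15.3
position: [0.5195, 0.3838, 0.025]
orientation: [-179.5, 19.6, -179.5]
contact_force: [-52.1, -8.3, 29.7]
grip_width: 0.094
gripper_force: 26.1
```

The box is hard against the rail. I pushed further than needed there, so I'll back off.

Call:
carry_out:
  translation:
    - [0.3,0,-0.1]
    - [0.5,0,-0.18]
    - [0.8,0,-0.28]
    - [2,0,-0.7]
    - [4,0,-1.4]
  delta_rot:
    - [0,0,0]
    - [0,0,0]
    - [0,0,0]
    - [0,0,0]
    - [0,0,0]

```text
t: 15.8
position: [0.4814, 0.3835, 0.0251]
orientation: [-179.8, 20.1, -179.6]
contact_force: [-0.1, 0.9, -0.4]
grip_width: 0.0941
gripper_force: 0.0
```

Call:
carry_out:
  translation:
    - [2,0,-1]
    - [2,0,-6]
    - [2,0,-11]
    - [2,0,-15]
    - [2,0,-15]
  delta_rot:
    - [0,0,0]
    - [0,0,0]
    - [0,0,0]
    - [0,0,0]
    - [0,0,0]

```text
t: 16.3
position: [0.4112, 0.3854, 0.1647]
orientation: [179.9, 20.4, -179.6]
contact_force: [0.5, 0.6, 0.3]
grip_width: 0.0938
gripper_force: 0.0
```

```bash
python3 look.py crop6; python3 -c "
import cv2;a=cv2.imread('pics/crop6.png');b=a[90:360,60:260];c=a[90:360,420:700]
import numpy as np;cv2.imwrite('pics/crop7.png',cv2.resize(np.hstack([b,c]),None,fx=1.6,fy=1.6))"
```

```text
scene supply [([250.0, 197.0], 0.67, array([0.5844, 0.3087]))]
scene centre [([247.0, 222.0], 0.68, array([0.5933, 0.3955]))]
scene cover [([247.0, 208.0], 0.63, array([0.5931, 0.3832]))]
scene front [([271.0, 216.0], 0.88, array([0.5295, 0.3813])), ([186.0, 175.0], 0.33, array([0.7702, 0.2092]))]
scene rear_a [([225.0, 254.0], 0.81, array([0.6535, 0.4755]))]
scene stop [([225.0, 224.0], 0.82, array([0.655 , 0.3599])), ([248.0, 213.0], 0.58, array([0.5906, 0.3229]))]
scene beaker [([333.0, 289.0], 0.82, array([0.3897, 0.5803])), ([184.0, 177.0], 0.29, array([0.7829, 0.1685]))]
scene reagent [([277.0, 289.0], 0.64, array([0.5261, 0.5725])), ([247.0, 220.0], 0.53, array([0.5937, 0.3517]))]
scene petri [([185.0, 179.0], 0.68, array([0.78  , 0.1775]))]
hull z=.008/.088 [([268, 190], [0.528, 0.244], [0.534, 0.321]), ([274, 206], [0.515, 0.309], [0.522, 0.38]), ([274, 247], [0.526, 0.453], [0.532, 0.511]), ([266, 254], [0.548, 0.474], [0.552, 0.53]), ([229, 255], [0.644, 0.472], [0.639, 0.529]), ([226, 192], [0.653, 0.246], [0.648, 0.323])]
side supply [([244.0, 205.0], 0.75, array([0.5928
[... 293 characters left out ...]
52, 0.1684])), ([225.0, 221.0], 0.72, array([0.6483, 0.3175]))]
side stop [([235.0, 235.0], 0.97, array([0.6457, 0.359 ]))]
side beaker [([371.0, 250.0], 0.97, array([0.3959, 0.5827])), ([225.0, 220.0], 0.6, array([0.6359, 0.2944]))]
side reagent [([261.0, 218.0], 0.75, array([0.5509, 0.3378])), ([329.0, 266.0], 0.61, array([0.5182, 0.5681]))]
side petri [([152.0, 205.0], 0.72, array([0.775 , 0.1294]))]
hull z=.008/.088 [([228, 198], [0.585, 0.221], [0.639, 0.319]), ([266, 187], [0.464, 0.231], [0.533, 0.329]), ([301, 216], [0.463, 0.394], [0.532, 0.471]), ([299, 241], [0.528, 0.469], [0.589, 0.537]), ([265, 255], [0.626, 0.466], [0.675, 0.534]), ([227, 215], [0.626, 0.287], [0.675, 0.377])]
```

View pics/crop7.png

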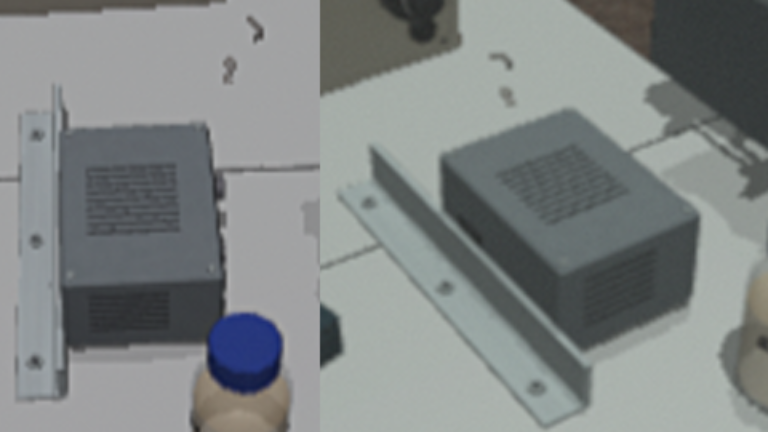

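```bash
python3 - <<'E'
from h import *
np.set_printoptions(precision=4,suppress=True)
S=lambda x,y:((x/1.6+60)/2.1+180,(y/1.6+90)/2.1+110)
D=lambda x,y:(((x-320)/1.6+21)/2.1+180,(y/1.6+90)/2.1+110)
C={n:shot(n) for n in('scene','side')}
c,d=C['scene'],C['side']
print('sup far/near scene',onz(c,S(65,131),.088),onz(c,S(64,287),.088),'side',onz(d,D(441,158),.088),onz(d,D(562,275),.088))
print('front edge scene',onz(c,S(206,124),.088),onz(c,S(222,278),.088),'side',onz(d,D(571,108),.088),onz(d,D(698,216),.088))
print('rail far/near scene',onz(c,S(62,87),.04),onz(c,S(67,367),.04),'side',onz(d,D(373,147),.04),onz(d,D(590,365),.04))
# predicted: gap ends of rail-face line through flush pose
for n,k in(('scene',c),('side',d)):
  print(n,manip.observe()['t'])
E
```

```text
sup far/near scene [0.6426 0.3225 0.088 ] [0.6428 0.4792 0.088 ] side [0.6473 0.3237 0.088 ] [0.6449 0.4781 0.088 ]
front edge scene [0.5291 0.3204 0.088 ] [0.5278 0.4766 0.088 ] side [0.5305 0.3193 0.088 ] [0.5314 0.4766 0.088 ]
rail far/near scene [0.6483 0.2229 0.04  ] [0.6432 0.5159 0.04  ] side [0.6541 0.2233 0.04  ] [0.6471 0.516  0.04  ]
scene 17.5
side 17.5
```

The readings leave about 1° of doubt on squareness. I'll add one gentle centre push with shut fingers, so the rail itself squares the box.

```bash
python3 plan2.py .45 .400 .024 181 20 5
```

```text
d [ 0.98  1.65 14.01] rv [-0.1   0.02 -0.55] at [0.4113 0.3838 0.1591] [-179.74   20.02 -179.52] t 17.5 F [0.5 0.5 1. ]
[0.2, 0.33, 2.8] [-0.0, 0.0, -0.1]
[0.39, 0.66, 5.61] [-0.0, 0.0, -0.2]
[0.59, 0.99, 8.41] [-0.1, 0.0, -0.3]
[0.78, 1.32, 11.21] [-0.1, 0.0, -0.4]
[0.98, 1.65, 14.01] [-0.1, 0.0, -0.5]
```

Call:
carry_out:
  translation:
    - [0.2,0.4,2.8]
    - [0.4,0.7,5.6]
    - [0.6,1,8.4]
    - [0.8,1.4,11.2]
    - [1,1.7,14]
  delta_rot:
    - [0,0,0]
    - [0,0,0]
    - [0,0,0]
    - [0,0,0]
    - [0,0,-0.5]
  grip: 0

```text
t: 18.0
position: [0.45, 0.4006, 0.0229]
orientation: [-179.6, 20.0, -179.0]
contact_force: [0.2, 0.1, -0.8]
grip_width: 0.0577
gripper_force: 0.0
```

Call:
carry_out:
  translation:
    - [-1.4,0,0.5]
    - [-2.8,0,1]
    - [-4.2,0,1.5]
    - [-5.2,0,1.87]
    - [-5.8,0,2.1]
  delta_rot:
    - [0,0,0]
    - [0,0,0]
    - [0,0,0]
    - [0,0,0]
    - [0,0,0]

```text
t: 18.5
position: [0.5127, 0.4014, 0.0252]
orientation: [-179.6, 20.1, -179.0]
contact_force: [0.3, 0.4, 0.5]
grip_width: 0.0174
gripper_force: 0.0
```

Call:
carry_out:
  translation:
    - [-0.08,0,0.03]
    - [-0.16,0,0.06]
    - [-0.24,0,0.09]
    - [-0.24,0,0.09]
  delta_rot:
    - [0,0,0]
    - [0,0,0]
    - [0,0,0]
    - [0,0,0]

```text
t: 18.9
position: [0.5137, 0.4015, 0.0241]
orientation: [-179.6, 20.0, -179.0]
contact_force: [0.2, -0.2, 0.4]
grip_width: 0.0004
gripper_force: 0.0
```

Call:
carry_out:
  translation:
    - [-0.1,0,0.04]
    - [-0.2,0,0.07]
    - [-0.3,0,0.11]
    - [-0.3,0,0.11]
  delta_rot:
    - [0,0,0]
    - [0,0,0]
    - [0,0,0]
    - [0,0,0]

```text
t: 19.3
position: [0.5172, 0.4014, 0.024]
orientation: [-179.6, 20.0, -179.0]
contact_force: [-0.6, -0.4, 0.2]
grip_width: 0.0005
gripper_force: 0.0
```

Call:
carry_out:
  translation:
    - [-0.05,0,0.02]
    - [-0.1,0,0.04]
    - [-0.1,0,0.04]
  delta_rot:
    - [0,0,0]
    - [0,0,0]
    - [0,0,0]

```text
t: 19.6
position: [0.5179, 0.4014, 0.0239]
orientation: [-179.5, 20.0, -179.0]
contact_force: [-3.4, -0.8, 0.9]
grip_width: 0.0007
gripper_force: 2.2
```

Call:
carry_out:
  translation:
    - [-0.05,0,0.02]
    - [-0.1,0,0.04]
    - [-0.1,0,0.04]
  delta_rot:
    - [0,0,0]
    - [0,0,0]
    - [0,0,0]

```text
t: 19.9
position: [0.5183, 0.4015, 0.0238]
orientation: [-179.5, 19.9, -179.0]
contact_force: [-11.1, -0.5, 6.5]
grip_width: 0.0004
gripper_force: 5.9
```

The push met a stiff stop straight away with no sliding, so the rear is flush. I'll retract and hand in.

Call:
carry_out:
  translation:
    - [0.3,0,-0.1]
    - [0.7,0,-0.25]
    - [2,0,-0.7]
    - [5,0,-1.8]
    - [8,0,-3]
  delta_rot:
    - [0,0,0]
    - [0,0,0]
    - [0,0,0]
    - [0,0,0]
    - [0,0,0]

```text
t: 20.4
position: [0.433, 0.3998, 0.0246]
orientation: [-179.6, 20.0, -179.0]
contact_force: [0.7, 1.2, -0.3]
grip_width: 0.0006
gripper_force: 0.0
```

Call:
carry_out:
  translation:
    - [0,0,-4]
    - [0,0,-8]
    - [0,0,-12]
    - [0,0,-12]
    - [0,0,-12]
  delta_rot:
    - [0,0,0]
    - [0,0,0]
    - [0,0,0]
    - [0,0,0]
    - [0,0,0]

```text
t: 20.9
position: [0.3928, 0.4006, 0.1381]
orientation: [-179.6, 20.1, -179.0]
contact_force: [-0.4, 0.6, 0.2]
grip_width: 0.0003
gripper_force: 0.0
```

```bash
python3 -c "
from rig import manip
print(manip.observe()['position'],manip.finish_job())"
```

```text
the job is handed in; nothing more can be done
[0.39279471 0.40061109 0.13811296] None
```

Job handed in at about 21 s: the supply is on its feet, knobs to the front, rear against the rail and within its length (flushness judged by contact force; images good to about 1°), beaker, bottle and dish not touched; the first push into the rail peaked at about 60 N at the fingertips, harder than "gently" called for.

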